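# Raise the belt pulley on the cam lift and hold it at the pointer

## Robot

A 6-joint arm with a two-finger parallel gripper is mounted at the origin on the work surface. World frame = base frame: x ahead of the robot, y to its left, z up, the work surface at z = 0. Lengths are in m, angles in degrees, forces in N, time in s.
With the tool pointing down it reaches from about 0.3 to 0.85 m from the base axis. Payload 4.2 kg.
Tool frame: the origin (TCP) lies on the front face of the gripper's body, between the roots of the fingers; the fingertips stand 78 mm ahead of it and the grasp point (between the pads) lies 60 mm ahead of it (bot.pinch_z is the z of the grasp point in the tool frame, in m); z points along the fingers, y is the direction in which the jaws open and shut (so a half turn about z gives the same grasp; the last joint's range is limited). The gripper opens to 91 mm and grips with 3 to 60 N. Pads are 32 mm wide; open, the fingers measure 118 mm over their backs; the gripper's body (76 mm by 178 mm) begins 60 mm behind the grasp point.
Start: joints at [72.88, 18.312, 89.639, -0, 72.044, -1.146], TCP at [0.158, 0.553, 0.292] pointing down, gripper open.
Joint ranges: [-177.97, 177.97], [-48.28, 115.42], [12.27, 149.76], [-77.06, 257.06], [2.81, 150.46], [-146.56, 146.56]. Speed limits (degrees/s): [147.25, 147.25, 180, 180, 180, 180].

## Interface

Orientations are given as a 3x3 rotation matrix whose columns are the frame's x, y, z axes.
In Python, from station import bot gives the robot as it stands.
- The arm moves only by the tool step_arm, never from a script. Its argument "steps" is a list that holds one entry, the list of rows, each a list of 5 numbers: the closure in counts, from 0 (fully open) to 255 (shut), then the shift along the tool's x, y, z in m, then the turn about the tool's z in rad. A call has 1 to 12 rows; each row shifts and turns the pose as measured when the row begins, along the tool's axes as they then stand; what a row does not reach is not made up. A row lasts 1/12 s, in which the tool goes at most 41.7 mm and 7.16 degrees, less where a joint would pass 70% of its speed; a pose out of reach is approached as far as the arm can. A call with a gripper value outside its range is refused whole. The fingers move at their own pace and stop on an object; "grip_force" is the grip in N (left out, the last holds). Time passes only in rows, so rows that do not move let the fingers close. It gives the time, the measured TCP pose, the force and the opening at its end, in the units of the state.
- bot.read_state(): the state, without advancing time (a new reading comes with each control period).
- bot.grab_frame(name): name is "scene" or "top" or "wrist"; returns the picture (420x560x3 uint8, red, green, blue); there is no depth.
- bot.get_calibration(name): a dict with "fx", "fy", "cx", "cy" (pixels), "dist_coeffs" ([k1, k2, p1, p2, k3] as OpenCV has them; the pictures are not rectified), "pose" (4x4, takes a point from camera to world coordinates); the wrist camera has in their place "mount" (4x4, takes a point from camera to tool coordinates, whose origin is the TCP and whose axes are the flange's). Camera axes: x right, y up, looking along -z (the intrinsics and any distortion apply to the point x, -y, -z); pixel columns grow to the right and rows downward; lengths in m; the calibration is good to about 2 mm. A picture is of the moment at which its call begins: read the wrist's pose just before it. get_calibration takes no time and is no camera call.
- bot.hand_in(): hands the job in, once; it reports no verdict.
Trained networks look in the newest picture that a camera, given by its name, has taken for a name from the list of things; names that differ only in an ending like _2 or _b are one class to them, and where a whole thing is asked for, a point or a joint stands for the part that bears it (a point fixed in the world has none). Each returns a list of dicts, best first, with "p" (0 to 1); they miss things now and then, are a little off and sometimes report something else, mostly with a low value. They report only what shows in the picture. A call takes as long as a camera call. They do not tell look-alikes from the thing itself.
- bot.boxes_of(target, camera): "location" ([x, y, z] in m, in world coordinates, good to about 4 mm: the middle of the surface that is visible of it).
- bot.place_of(target, camera): "location" ([x, y, z] in m, in world coordinates, good to about 4 mm: a listed point, or the origin of a listed thing).
The state is a dict: "time_s": time; "joint_positions": joint angles; "qvel": joint speeds; "effort": joint torques, N m; "tool_pos": TCP position; "tool_rot": TCP orientation; "contact_force": force on the tool from outside, world axes, zero at the start; "torque": the same for the moment, N m; "opening": finger opening in m.
Only numpy, scipy, OpenCV 4.12 (cv2) and the standard library are available. Lean on these libraries where they do the work, as an engineer would, in place of code of your own. Each camera call takes 0.05 s, during which the arm holds its last target.

## Task

Set the belt pulley with the tall hub onto the pin of the cam lift stand, hub upwards and fully down on its seat, while the lever is still down, and let go of it. Then take the stand's cam lever by its grip, swing it up to its highest lift point (lever upright) so that the belt groove comes level with the pointer, and hold it there: finish while still holding the lever, because it springs back if let go. Leave the other things on the bench where they are.

Things in the scene. Friction and masses are not known exactly. Their poses are not given: they have to be found in the camera images.
- pulley: the steel belt pulley, loose, about 0.25 to 0.45 kg, lying flat on the bench with its hub up. Wheel 76 mm across and 22 mm thick with a V groove round the middle of its rim (groove centre 11 mm above the underside); on it a round hub 36 mm across that reaches from 22 to 54 mm above the underside; bore 24 mm right through. Origin: centre of the underside; z is up along the hub. The hub can be gripped from above
- lift_stand: the cam lift stand, fixed to the bench. Origin: on the bench under the lift pin; z up. Base plate 10 mm thick from -60 to +110 mm in x and +-50 mm in y; housing and lift head within +-50 mm in x, +-40 mm in y, up to the seat. A fixed steel pointer on a 12 mm post at x = +95 mm, its blade at 117 mm height pointing to the pulley, tip at x = +66 mm. The cam shaft runs along y; the lever is on the +y side and lies towards -x when down
- lift_seat (a point): centre of the flat round seat (56 mm across) on top of the lift head, 92 mm above the bench when the lever is down, rising straight up by 14 mm at the highest lift. From it a pin 20 mm in diameter stands up 17 mm, its upper 9 mm tapered to 8 mm; the pulley's bore goes over it. Axes as the stand's
- cam_lever (a joint): angle of the cam lever in rad: 0 when down, level and pointing to the stand's -x (its rest stop); grows as the lever swings up in the stand's x-z plane; 1.571 upright, the highest lift (14 mm); beyond that the lift falls again; end stop at 2.3. A spring drives it back down: about 3 to 5 N at the grip all the way
- lever_grip (a point): middle of the lever's grip: a black round bar 18 mm in diameter and 72 mm long, parallel to the stand's y axis, 120 mm from the cam axis, reaching 36 mm to either side of this point; free space above it and on its outer sides, 46 mm under it to the bench when down. It turns with the lever; at the lever angle q it lies 120 mm x (-cos q, sin q) in the stand's x and z from cam_axis. The flat lever bar (18 x 10 mm) adjoins its -y end
- cam_axis (a point): the point of the cam's turning axis opposite the middle of the grip: 108 mm along +y of the stand's origin and 55 mm above the bench; fixed; axes as the stand's
- collar: hubless steel collar, a plain ring 60 mm across, 26 mm tall, 28 mm bore; a bystander on the bench, may be mistaken for the pulley; origin under its centre
- offcut: wooden offcut 75 x 45 x 35 mm, bystander; origin under its centre
- spray_can: spray can 64 mm across, 170 mm tall, bystander; origin under its centre
- screw_jar: closed jar 68 mm across, 85 mm tall, bystander; origin under its centre
- spanner: spanner lying on the bench, bystander; origin under its middle, long axis x
- driver: screwdriver lying on the bench near the robot, bystander; origin under its middle, long axis x
- tape_roll: roll of tape lying flat, 84 mm across, 24 mm tall, bystander; origin under its centre
Things that resemble listed ones, but are neither listed nor needed, are in the scene too. What is shaped like the pulley but orange or turquoise is not meant.

How it is judged (in metres and radians):
On the way:
1. the pulley sits on the seat over the pin, let go, with the lever still down (horizontal distance between pulley and lift_seat below 0.005 m and z of pulley in the frame of lift_seat between -0.004 and 0.004 m and angle between pulley's own z axis and vertical below 0.08 rad and contact force between the fingers and pulley below 0.2 N and value of joint cam_lever below 0.3 rad and linear speed of pulley below 0.02 m/s), for 0.2 s.
At the end, for the whole second after the job is handed in: Through the last second the fingers hold the lever (over 1 N), still, within 0.14 rad of upright, seat within 1.5 mm of its highest (106 mm); the pulley sits on it untouched: within 5 mm of the pin's axis and 4 mm of the seat in height, tilt under 0.08 rad; bystanders within 30 mm (horizontal distance between pulley and lift_seat below 0.005 m and z of pulley in the frame of lift_seat between -0.004 and 0.004 m and angle between pulley's own z axis and vertical below 0.08 rad and contact force between the fingers and pulley below 0.2 N and value of joint cam_lever between 1.431 and 1.711 rad and height (world z) of lift_seat above 0.1045 m and contact force between the fingers and cam_lever above 1 N and velocity of joint cam_lever between -0.1 and 0.1 rad/s and linear speed of pulley below 0.02 m/s); the arm keeps its last pose, push and grip.
It fails at once if another thing on the bench is moved more than 30 mm or tipped over (distance of any of collar, offcut, spray_can, screw_jar, spanner, driver, tape_roll from where it was at the start of the episode above 0.03 m or angle between any of spray_can, screw_jar's own z axis and vertical above 0.5 rad).
It also fails if it takes over 64 s, if anything falls off the work surface, if the arm or the gripper's body presses on something with over 40 N, if the wrist force passes 120 N, or if a joint passes its speed limit or range.

## Working session

There is one attempt and no reset: what is moved stays moved. The work goes in short steps, Python scripts to look and compute and a tool call to move; the robot and the scene stay as the last step left them, time stands still between calls to the robot, and variables do not carry over. Pictures are saved under pics/ and viewed, and the job is handed in when it is done.

Besides the shell and the picture viewer there is one more tool, called after ">>>" by a JSON object that holds its "op" and its "data". step_arm: Moves the arm, as the interface text tells. Its arguments: {"type":"object","properties":{"steps":{"type":"array","items":{"type":"array","items":{"type":"array","items":{"type":"number"}}}},"grip_force":{"type":"number"}},"required":["steps"]}

```bash
ls; mkdir -p pics; python3 - <<'E'
from station import bot
import cv2
s=bot.read_state();print({k:(v if not hasattr(v,'tolist') else v.tolist()) for k,v in s.items()},bot.pinch_z)
for c in ["scene","top"]:
    im=bot.grab_frame(c);cv2.imwrite(f"pics/{c}0.png",im[:,:,::-1])
    for t in ["pulley","lift_stand","lift_seat","lever_grip","cam_axis","collar","spray_can","screw_jar","offcut","tape_roll","driver","spanner"]:
        try:print(c,t,[(round(d['p'],2),[round(float(x),3) for x in d['location']]) for d in bot.place_of(t,c)][:4])
        except Exception as e:print(c,t,e)
E
```

```text
pics
{'time_s': 0.0, 'joint_positions': [72.8809669372347, 18.351237006546896, 89.7070221419766, -0.0030315071201465755, 72.04163441345402, -1.145636148395511], 'qvel': [0.06886599302879996, -0.0436209914255879, 0.09376825126746774, 0.023768336010492625, -0.017826662862777082, 0.06634217559895446], 'effort': [-0.0003404315975785721, -41.24622702598572, -23.196959495544434, 0.07272160844877362, 0.045643807388842106, -0.00013303372270456748], 'tool_pos': [0.15813696911360575, 0.5524494160810516, 0.2914200210283176], 'tool_rot': [[-0.9613940787434003, 0.2751748699232439, -0.00046510198267619323], [0.2751752625489665, 0.9613926091764439, -0.0016810419436974204], [-1.5434889534269877e-05, -0.0017441283309850492, -0.9999984788879076]], 'contact_force': [0.5268416036150642, 0.02244676318773616, -0.39963686340788085], 'torque': [-0.021507202868020846, -0.02212498130390733, 0.05764304749790255], 'opening': 0.0911581845470928} 0.0595
scene pulley [(0.92, [0.537, -0.073, -0.003]), (0.85, [0.646, -0.144, 0.003]), (0.74, [0.581, -0.28, 0.002]), (0.58, [0.567, -0.411, -0.001])]
scene lift_stand [(
[... 635 characters left out ...]
ulley [(0.95, [0.543, -0.065, -0.002]), (0.94, [0.571, -0.411, -0.003]), (0.93, [0.648, -0.142, 0.002]), (0.89, [0.577, -0.28, -0.001])]
top lift_stand [(0.74, [0.606, 0.12, -0.002]), (0.5, [0.495, 0.242, 0.051])]
top lift_seat [(0.96, [0.604, 0.118, 0.096]), (0.23, [0.441, 0.418, -0.004])]
top lever_grip [(0.59, [0.494, 0.245, 0.051])]
top cam_axis [(0.91, [0.613, 0.226, 0.053])]
top collar [(0.64, [0.441, -0.147, 0.003])]
top spray_can [(0.81, [0.742, -0.251, 0.001])]
top screw_jar [(0.91, [0.678, 0.379, -0.003])]
top offcut [(0.62, [0.455, -0.352, 0.001])]
top tape_roll [(0.64, [0.687, -0.412, 0.006])]
top driver [(0.58, [0.391, 0.033, 0.003])]
top spanner [(0.88, [0.442, 0.419, -0.001])]
```

View pics/scene0.png

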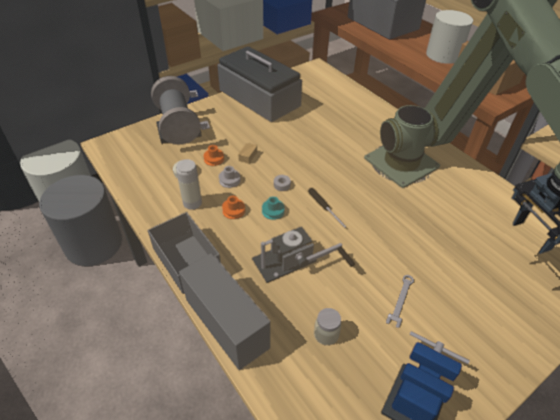

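View pics/top0.png

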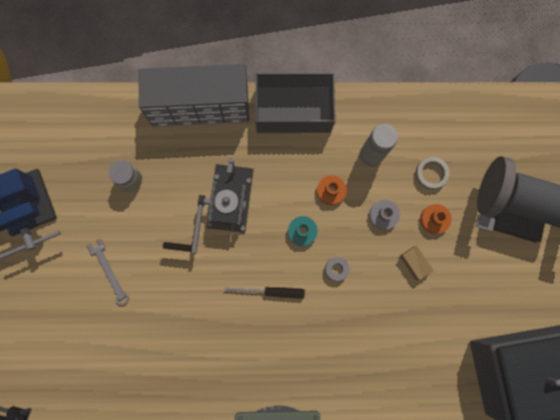

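```bash
cat > h.py <<'E'
from station import bot
import cv2, numpy as np
def proj(cam,P,T=None):
    c=bot.get_calibration(cam)
    M=np.array(c['pose']) if 'pose' in c else T@np.array(c['mount'])
    P=np.atleast_2d(P); p=(np.linalg.inv(M)@np.c_[P,np.ones(len(P))].T)[:3].T*[1,-1,-1]
    K=np.array([[c['fx'],0,c['cx']],[0,c['fy'],c['cy']],[0,0,1]])
    return cv2.projectPoints(p,np.zeros(3),np.zeros(3),K,np.array(c['dist_coeffs'],float))[0][:,0]
def ray(cam,uv,z,T=None):
    c=bot.get_calibration(cam)
    M=np.array(c['pose']) if 'pose' in c else T@np.array(c['mount'])
    K=np.array([[c['fx'],0,c['cx']],[0,c['fy'],c['cy']],[0,0,1]])
    n=cv2.undistortPoints(np.array(uv,float).reshape(-1,1,2),K,np.array(c['dist_coeffs'],float))[:,0]
    d=np.c_[n[:,0],-n[:,1],-np.ones(len(n))]@M[:3,:3].T; o=M[:3,3]
    return o+d*((z-o[2])/d[:,2])[:,None]
def toolT():
    s=bot.read_state();T=np.eye(4);T[:3,:3]=s['tool_rot'];T[:3,3]=s['tool_pos'];return T
E
python3 - <<'E'
from h import *
c=cv2.imread('pics/top0.png')
for n,p in dict(a=[.54,-.07,.054],b=[.647,-.143,.054],c=[.579,-.28,.054],d=[.569,-.411,.054],seat=[.603,.119,.092],grip=[.497,.243,.055],cam=[.615,.229,.055]).items():print(n,proj('top',p),proj('scene',p))
u,v=proj('top',[.6,-.15,0])[0]
print(bot.get_calibration('top')['pose'])
E
```

```text
a [[304.33168017 227.94405524]] [[272.85408304 199.55667751]]
b [[332.52968592 185.34848931]] [[232.86849705 199.77957923]]
c [[388.13417884 211.65105823]] [[229.04348646 168.75806649]]
d [[440.47709658 215.17000854]] [[212.86165729 148.14760449]]
seat [[226.49861234 200.61506359]] [[292.46273079 237.42378723]]
grip [[176.4515916  246.56214552]] [[346.90368939 256.51645572]]
cam [[183.20759438 198.93758914]] [[311.9704422 272.5228973]]
[[-0.01235236  0.9849847  -0.17219919  0.37475313]
 [-0.9996287  -0.00798133  0.02605285  0.0205037 ]
 [ 0.02428728  0.17245707  0.98471757  1.30965428]
 [ 0.          0.          0.          1.        ]]
```

The top view shows these pulley-like things: grey (384,215), orange (332,190) and (436,219), turquoise (303,232), and the hubless collar (337,270). The steel pulley with the hub is the grey one at (384,215), near (0.578,-0.280). I'll check it in a close crop, along with the stand.

```bash
python3 - <<'E'
from h import *
c=cv2.imread('pics/top0.png')
a=cv2.resize(c[170:250,350:450],None,fx=6,fy=6,interpolation=cv2.INTER_CUBIC)[:, :400]
a=cv2.resize(c[175:245,350:416],None,fx=6,fy=6,interpolation=cv2.INTER_CUBIC)
b=cv2.resize(c[150:270,155:265],None,fx=3.5,fy=3.5,interpolation=cv2.INTER_CUBIC)
H=max(a.shape[0],b.shape[0]);o=np.zeros((H,a.shape[1]+b.shape[1],3),np.uint8);o[:a.shape[0],:a.shape[1]]=a;o[:b.shape[0],a.shape[1]:]=b
cv2.imwrite('pics/crop0.png',o);print(o.shape)
E
```

```text
(420, 781, 3)
```

View pics/crop0.png

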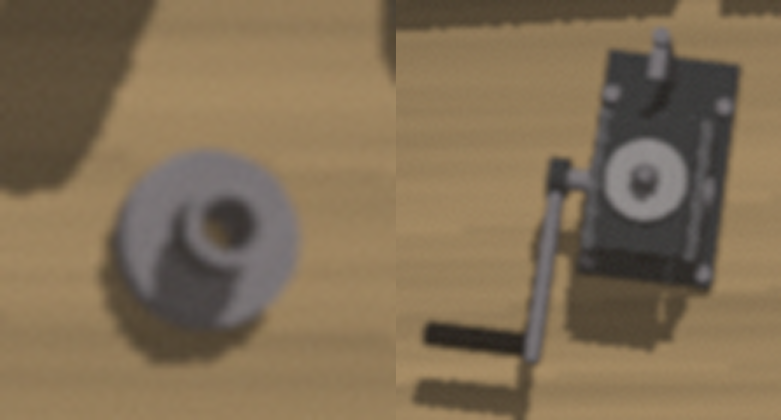

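The crop confirms it: the left part shows a grey steel pulley with a tall hub. The right part shows the stand, with its seat and pin near (226,200) and the lever down with its black grip at (177,245). I'll travel towards the pulley.

>>> {"op": "step_arm", "data": {"steps": [[[0,-0.028,-0.0305,0,0],[0,-0.028,-0.0305,0,0],[0,-0.028,-0.0305,0,0],[0,-0.028,-0.0305,0,0],[0,-0.028,-0.0305,0,0],[0,-0.028,-0.0305,0,0],[0,-0.028,-0.0305,0,0],[0,-0.028,-0.0305,0,0],[0,-0.028,-0.0305,0,0],[0,-0.028,-0.0305,0,0],[0,-0.028,-0.0305,0,0],[0,-0.028,-0.0305,0,0]]]}}

```text
time_s: 2.3
tool_pos: [0.3816, 0.1092, 0.2908]
tool_rot: [[-0.966, 0.26, 0.006], [0.26, 0.966, 0.008], [-0.004, 0.009, -1.0]]
contact_force: [0.4, 0.5, 0.8]
opening: 0.0916
```

>>> {"op": "step_arm", "data": {"steps": [[[0,-0.028,-0.031,0,0],[0,-0.028,-0.031,0,0],[0,-0.028,-0.031,0,0],[0,-0.028,-0.031,0,0],[0,-0.028,-0.031,0,0],[0,-0.028,-0.031,0,0],[0,-0.028,-0.031,0,0],[0,-0.028,-0.031,0,0],[0,-0.028,-0.031,0,-0.08],[0,-0.025,-0.028,0,-0.08],[0,0,0,0,0]]]}}

```text
time_s: 3.22
tool_pos: [0.5694, -0.268, 0.2907]
tool_rot: [[-0.994, 0.105, 0.016], [0.105, 0.994, 0.005], [-0.015, 0.007, -1.0]]
contact_force: [-0.7, 0.5, 0.2]
opening: 0.0908
```

```bash
python3 - <<'E'
from h import *
T=toolT();im=bot.grab_frame('wrist');cv2.imwrite('pics/w1.png',im[:,:,::-1]);np.save('T1.npy',T)
print(T.round(4));print([(round(d['p'],2),np.round(d['location'],4)) for d in bot.place_of('pulley','wrist')])
print(proj('wrist',[[.578,-.28,.054],[.578,-.28,0]],T))
E
```

```text
[[-0.9944  0.1049  0.016   0.5694]
 [ 0.105   0.9945  0.0053 -0.268 ]
 [-0.0154  0.007  -0.9999  0.2907]
 [ 0.      0.      0.      1.    ]]
[(0.83, array([ 5.673e-01, -4.131e-01, -2.000e-04])), (0.65, array([ 0.6458, -0.1457,  0.0038])), (0.63, array([ 5.381e-01, -7.080e-02,  2.000e-04])), (0.59, array([ 0.5819, -0.2781, -0.0016]))]
[[265.38010858 203.5604349 ]
 [266.82169122 191.83612137]]
```

View pics/w1.png

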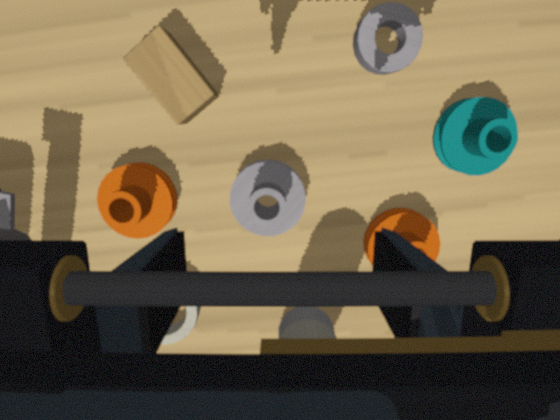

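The wrist view shows the grey pulley at about (267,198), with the hub top at (267,204), between the orange ones at (136,200) and (402,240). I'll fit its circles.

```bash
cat >> h.py <<'E'
def zoom(im,u,v,r,f,name):
    u,v=int(u),int(v);c=im[max(v-r,0):v+r,max(u-r,0):u+r];cv2.imwrite(name,cv2.resize(c,None,fx=f,fy=f,interpolation=cv2.INTER_CUBIC))
def circ(c,r,z,n=60):
    t=np.linspace(0,2*np.pi,n);return np.c_[c[0]+r*np.cos(t),c[1]+r*np.sin(t),np.full(n,z)]
E
python3 - <<'E'
from h import *
T=np.load('T1.npy');im=cv2.imread('pics/w1.png')
f=6;c=[267,200];r=45
o=cv2.resize(im[c[1]-r:c[1]+r,c[0]-r:c[0]+r],None,fx=f,fy=f,interpolation=cv2.INTER_CUBIC)
P=ray('wrist',[267,203.5],.054,T)[0];print(P)
for R,z,col in [(.018,.054,(0,0,255)),(.012,.054,(0,255,0)),(.038,.022,(255,0,0)),(.038,0,(255,255,0))]:
    q=(proj('wrist',circ(P,R,z),T)-np.array(c)+r)*f+f/2;cv2.polylines(o,[q.astype(int)],True,col,1)
cv2.imwrite('pics/f1.png',o)
E
```

```text
[ 0.57810148 -0.27852999  0.054     ]
```

View pics/f1.png

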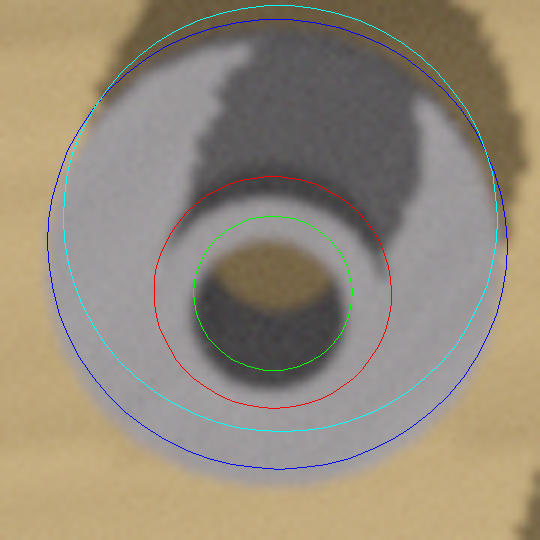

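```bash
python3 - <<'E'
from h import *
T=np.load('T1.npy')
P=ray('wrist',[267,206.5],.054,T)[0];print(P)
g=np.array([P[0],P[1],.103]);d=g-T[:3,3];print(d, T[:3,:3].T@d)
E
```

```text
[ 0.58088866 -0.27884758  0.054     ]
[ 0.01144267 -0.01088062 -0.18771332] [-0.00963215 -0.01093238  0.18781192]
```

>>> {"op": "step_arm", "data": {"steps": [[[0,-0.005,-0.006,0.03,0],[0,-0.005,-0.005,0.03,0],[0,0,0,0.03,0],[0,0,0,0.03,0],[0,0,0,0.01,0],[0,0,0,0,0]]]}}

```text
time_s: 3.82
tool_pos: [0.5766, -0.2673, 0.1617]
tool_rot: [[-0.994, 0.105, 0.018], [0.106, 0.994, 0.01], [-0.017, 0.012, -1.0]]
contact_force: [-0.4, 1.2, 0.9]
opening: 0.0911
```

```bash
python3 - <<'E'
from h import *
T=toolT();im=bot.grab_frame('wrist')[:,:,::-1].copy();np.save('T2.npy',T);cv2.imwrite('pics/w2.png',im)
print(T.round(4))
P=[.5809,-.2788]
for R,z,col in [(.018,.054,(0,0,255)),(.012,.054,(0,255,0)),(.038,.022,(255,0,0))]:
    cv2.polylines(im,[proj('wrist',circ(P,R,z),T).astype(int)],True,col,1)
cv2.imwrite('pics/f2.png',im)
E
```

```text
[[-0.9943  0.1055  0.0179  0.5766]
 [ 0.1057  0.9943  0.01   -0.2673]
 [-0.0168  0.0118 -0.9998  0.1617]
 [ 0.      0.      0.      1.    ]]
```

View pics/f2.png

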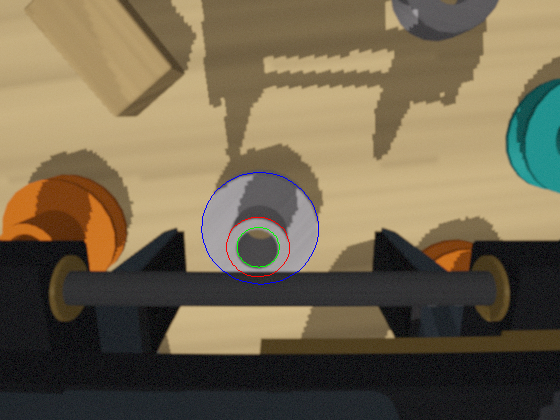

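The overlay fits the pulley, which shows at (260,230) with its hub at (258,247). I'll correct sideways by about 11 mm, then descend.

>>> {"op": "step_arm", "data": {"steps": [[[0,-0.003,-0.012,0.0,0],[0,-0.003,-0.006,0.02,0],[0,0,0,0.02,0],[0,0,0,0,0]]]}}

```text
time_s: 4.2
tool_pos: [0.5863, -0.2883, 0.1318]
tool_rot: [[-0.994, 0.103, 0.034], [0.103, 0.995, 0.001], [-0.033, 0.005, -0.999]]
contact_force: [-1.0, 0.3, 0.1]
opening: 0.0911
```

>>> {"op": "step_arm", "data": {"steps": [[[0,0.008,0.009,0,0],[0,0,0,0,0],[0,0,0,0,0]]]}}

```text
time_s: 4.45
tool_pos: [0.5819, -0.2815, 0.1378]
tool_rot: [[-0.994, 0.103, 0.043], [0.103, 0.995, -0.004], [-0.043, 0.0, -0.999]]
contact_force: [-0.1, 0.0, 0.5]
opening: 0.091
```

>>> {"op": "step_arm", "data": {"steps": [[[0,0,0,0,0],[0,0,0,0,0]]]}}

```text
time_s: 4.62
tool_pos: [0.5835, -0.2829, 0.1413]
tool_rot: [[-0.993, 0.104, 0.048], [0.103, 0.995, -0.007], [-0.048, -0.002, -0.999]]
contact_force: [0.1, 0.2, 0.2]
opening: 0.0913
```

```bash
python3 - <<'E'
from h import *
s=bot.read_state();print(s['tool_pos'],s['qvel'],s['joint_positions'],np.array(s['tool_rot']).round(4))
E
```

```text
[ 0.58353301 -0.28285718  0.14130113] [-0.15492671 -0.79450312 -1.40505833 -0.04576511  0.59420961 -0.12915718] [ -27.23382727   30.71756331   92.70293754    1.11158005   53.95122277
 -111.92911319] [[-0.9935  0.1035  0.048 ]
 [ 0.1033  0.9946 -0.0071]
 [-0.0485 -0.0021 -0.9988]]
```

>>> {"op": "step_arm", "data": {"steps": [[[0,0.004,0.002,0.018,0],[0,0.004,0.002,0.018,0],[0,0,0,0.003,0]]]}}

```text
time_s: 4.87
tool_pos: [0.581, -0.2806, 0.106]
tool_rot: [[-0.993, 0.104, 0.058], [0.103, 0.995, -0.013], [-0.059, -0.006, -0.998]]
contact_force: [-0.6, 0.2, -0.4]
opening: 0.0916
```

>>> {"op": "step_arm", "data": {"steps": [[[255,0.001,0,0.004,0],[255,0.001,0,0.002,0],[255,0,0,0.0015,0],[255,0,0,0.001,0]]], "grip_force": 35}}

```text
time_s: 5.2
tool_pos: [0.5815, -0.2798, 0.1011]
tool_rot: [[-0.992, 0.106, 0.062], [0.106, 0.994, -0.01], [-0.062, -0.003, -0.998]]
contact_force: [-0.5, 1.2, 6.3]
opening: 0.0675
```

>>> {"op": "step_arm", "data": {"steps": [[[255,0,0,-0.0015,0],[255,0,0,0,0],[255,0,0,0,0]]]}}

```text
time_s: 5.45
tool_pos: [0.583, -0.2806, 0.1056]
tool_rot: [[-0.992, 0.106, 0.067], [0.105, 0.994, -0.012], [-0.067, -0.005, -0.998]]
contact_force: [0.3, -0.1, 0.4]
opening: 0.0476
```

>>> {"op": "step_arm", "data": {"steps": [[[255,0,0,0.0015,0],[255,0,0,0.001,0],[255,0,0,0.001,0]]]}}

```text
time_s: 5.7
tool_pos: [0.5837, -0.2809, 0.1038]
tool_rot: [[-0.992, 0.106, 0.068], [0.105, 0.994, -0.013], [-0.069, -0.005, -0.998]]
contact_force: [-3.7, 1.1, 14.5]
opening: 0.0344
```

>>> {"op": "step_arm", "data": {"steps": [[[255,0,0,-0.01,0],[255,-0.002,0,-0.03,0],[255,-0.002,0,-0.035,0],[255,-0.002,0,-0.035,0],[255,-0.002,0,-0.035,0]]]}}

```text
time_s: 6.12
tool_pos: [0.5759, -0.2776, 0.2402]
tool_rot: [[-0.994, 0.106, 0.038], [0.106, 0.994, 0.001], [-0.038, 0.005, -0.999]]
contact_force: [0.5, -0.6, -3.4]
opening: 0.0346
```

```bash
python3 - <<'E'
from h import *
T=toolT();im=bot.grab_frame('wrist')[:,:,::-1].copy();np.save('T3.npy',T);cv2.imwrite('pics/w3.png',im)
print(T.round(4), bot.read_state()['opening'],bot.read_state()['contact_force'])
E
```

```text
[[-0.9937  0.1058  0.0381  0.5759]
 [ 0.106   0.9944  0.0014 -0.2776]
 [-0.0378  0.0054 -0.9993  0.2402]
 [ 0.      0.      0.      1.    ]] 0.034664316717431795 [ 1.7632331  -0.57379402  1.99073458]
```

View pics/w3.png

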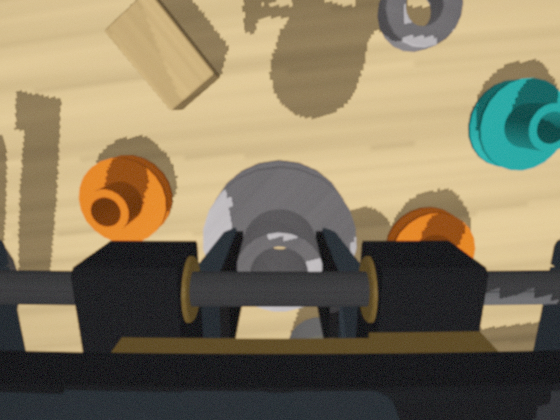

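```bash
cat >> h.py <<'E'
def pulley_overlay(im,T,B,a,cam='wrist'):
    a=np.array(a,float);a/=np.linalg.norm(a);B=np.array(B)
    e1=np.cross(a,[0,1,0]);e1/=np.linalg.norm(e1);e2=np.cross(a,e1)
    t=np.linspace(0,2*np.pi,80)[:,None]
    for R,h,col in [(.018,.054,(0,0,255)),(.012,.054,(0,255,0)),(.038,.022,(255,0,0)),(.038,0,(255,255,0))]:
        P=B+a*h+R*(np.cos(t)*e1+np.sin(t)*e2); P=P@T[:3,:3].T+T[:3,3]
        cv2.polylines(im,[proj(cam,P,T).astype(int)],True,col,1)
E
python3 - <<'E'
from h import *
T=np.load('T3.npy');im=cv2.imread('pics/w3.png')
pulley_overlay(im,T,[.010,.001,.1034],[-.069,-.005,-.998])
cv2.imwrite('pics/f3.png',cv2.resize(im[140:330,170:390],None,fx=3,fy=3,interpolation=cv2.INTER_CUBIC))
E
```

```text
(no output)
```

View pics/f3.png

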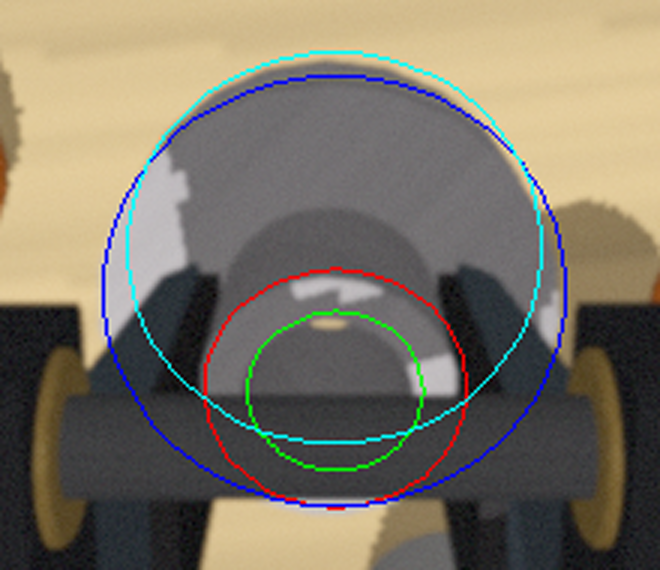

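Held: the wrist view shows the pulley between the fingers at (280,230), and the overlay fits to within 1–2 mm. Next I'll locate the seat precisely in the top and scene pictures.

```bash
python3 - <<'E'
from h import *
outs=[]
yaw=np.radians(-6.5);S=np.array([.6035,.1185])
R=np.array([[np.cos(yaw),-np.sin(yaw)],[np.sin(yaw),np.cos(yaw)]])
def w(x,y,z): return [*(S+R@[x,y]),z]
for cam,(u,v) in dict(top=(212,208),scene=(310,255)).items():
    im=cv2.imread(f'pics/{cam}0.png');r=60;f=6
    o=cv2.resize(im[v-r:v+r,u-r:u+r],None,fx=f,fy=f,interpolation=cv2.INTER_CUBIC)
    def dr(P,col,cl=True):
        q=(proj(cam,P)-[u-r,v-r])*f+f/2;cv2.polylines(o,[q.astype(int)],cl,col,1)
    dr(circ(S,.028,.092),(0,0,255));dr(circ(S,.004,.109),(0,255,0));dr(circ(S,.010,.100),(0,255,0))
    dr([w(-.06,-.05,.01),w(.11,-.05,.01),w(.11,.05,.01),w(-.06,.05,.01)],(255,255,0))
    dr([w(-.12,.072,.055),w(-.12,.144,.055)],(0,0,255),False);dr([w(0,.05,.055),w(0,.108,.055)],(255,0,255),False)
    dr([w(.066,0,.117),w(.095,0,.117)],(0,255,255),False)
    outs.append(o)
for i,o in enumerate(outs):cv2.imwrite(f'pics/st{i}.png',o[:600])
E
```

```text
(no output)
```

View pics/st0.png

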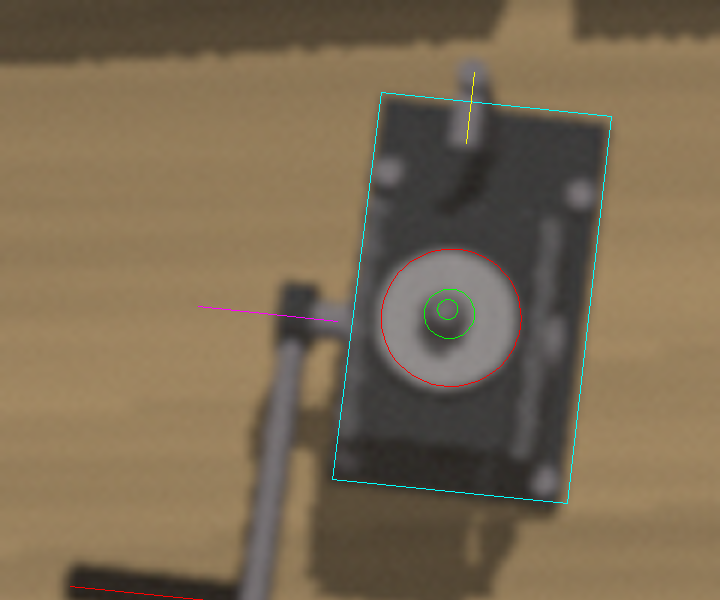

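View pics/st1.png

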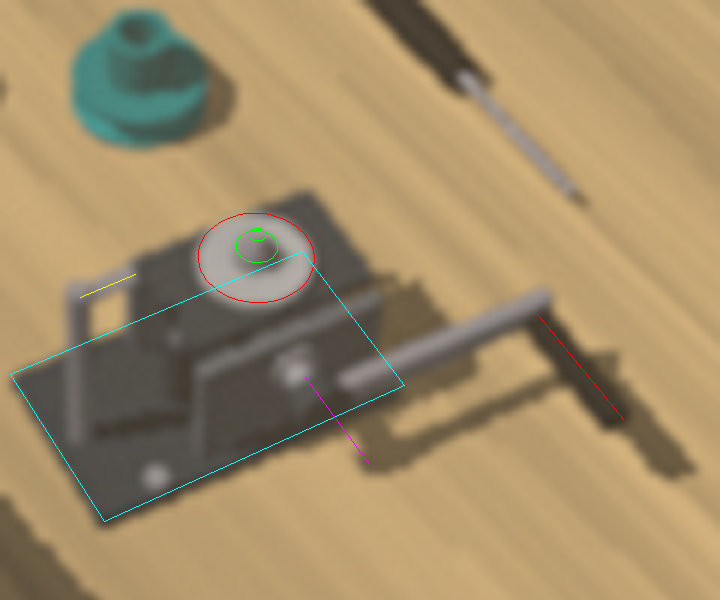

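The stand model fits both pictures: seat at (.603,.119), yaw about -6.5°. I'll carry the pulley over.

>>> {"op": "step_arm", "data": {"steps": [[[255,0.001,0.03,0,0],[255,0.001,0.04,0,0],[255,0.001,0.04,0,0],[255,0.001,0.04,0,0],[255,0.001,0.04,0,0],[255,0.001,0.04,0,0],[255,0.001,0.04,0,0],[255,0.001,0.04,0,0],[255,0.001,0.04,0,0],[255,0,0.02,0,0],[255,0,0,0,0]]]}}

```text
time_s: 7.08
tool_pos: [0.6089, 0.101, 0.2441]
tool_rot: [[-0.992, 0.115, 0.05], [0.114, 0.993, -0.012], [-0.051, -0.006, -0.999]]
contact_force: [0.9, -1.1, -3.3]
opening: 0.0348
```

```bash
python3 - <<'E'
from h import *
T=toolT()
B=T@[.010,.0005,.1034,1];a=T[:3,:3]@[-.069,-.005,-.998]
print(T.round(4),'B',B.round(4),'axis',a.round(3)); d=np.array([.603,.119,B[2]])-B[:3];print(T[:3,:3].T@d)
E
```

```text
[[-0.9922  0.1146  0.05    0.6089]
 [ 0.1141  0.9934 -0.0123  0.101 ]
 [-0.051  -0.0065 -0.9987  0.2441]
 [ 0.      0.      0.      1.    ]] B [0.6042 0.1013 0.1403 1.    ] axis [ 0.018 -0.001  1.   ]
[ 0.00322898  0.01742349 -0.00027822]
```

>>> {"op": "step_arm", "data": {"steps": [[[255,0.002,0.012,0,0],[255,0.001,0.003,0.008,0],[255,0,0,0.005,0]]]}}

```text
time_s: 7.33
tool_pos: [0.6074, 0.1174, 0.2287]
tool_rot: [[-0.993, 0.111, 0.048], [0.11, 0.994, -0.014], [-0.049, -0.009, -0.999]]
contact_force: [0.0, 0.1, -4.1]
opening: 0.0347
```

```bash
cat > b.py <<'E'
from h import *
T=toolT()
B=T@[.010,.0005,.1034,1];a=T[:3,:3]@[-.069,-.005,-.998]
print(T[:3,3].round(4),'B',B.round(4),'axis',a.round(3)); d=np.array([.603,.119,B[2]])-B[:3];print((T[:3,:3].T@d).round(4))
E
python3 - <<'E'
import b
from h import *
T=toolT()
for cam in ['scene','wrist','top']:
    im=bot.grab_frame(cam)[:,:,::-1].copy();cv2.imwrite(f'pics/{cam}4.png',im)
    if cam!='wrist':
        pulley_overlay(im,T,[.010,.0005,.1034],[-.069,-.005,-.998],cam)
        u,v=proj(cam,[.6,.12,.13])[0].astype(int)
        cv2.imwrite(f'pics/{cam}4z.png',cv2.resize(im[v-50:v+50,u-60:u+60],None,fx=6,fy=6,interpolation=cv2.INTER_CUBIC))
E
```

```text
[0.6074 0.1174 0.2287] B [0.6025 0.1175 0.1249 1.    ] axis [0.02  0.002 1.   ]
[-0.0004  0.0016  0.    ]
```

View pics/scene4z.png

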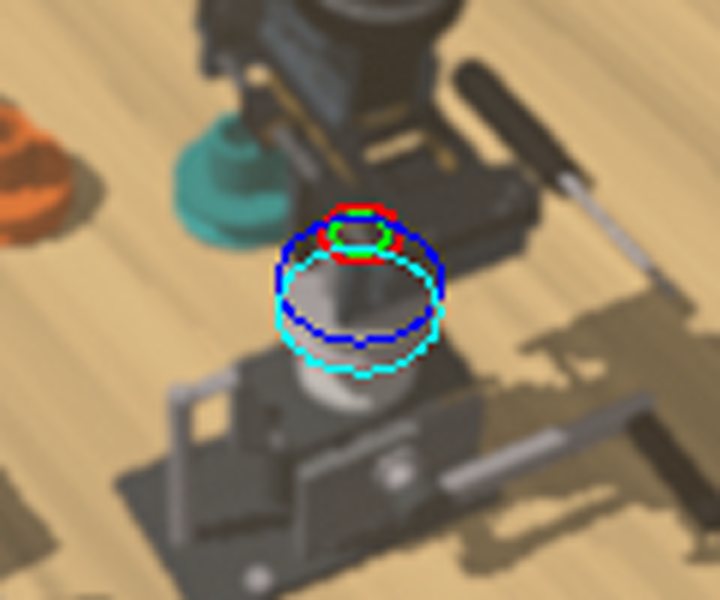

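View pics/wrist4.png

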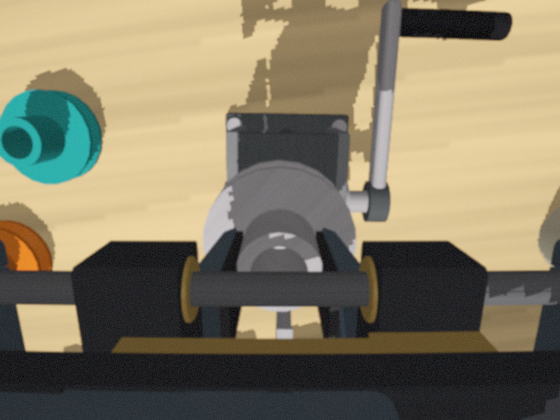

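The scene view shows the held pulley centred over the seat, and the overlay agrees. The wrist view shows the base square under it. I'll lower it.

>>> {"op": "step_arm", "data": {"steps": [[[255,0,0.0015,0.01,0],[255,0,0.0005,0.01,0]]]}}

```text
time_s: 7.65
tool_pos: [0.6104, 0.1162, 0.2104]
tool_rot: [[-0.992, 0.115, 0.053], [0.114, 0.993, -0.014], [-0.054, -0.008, -0.998]]
contact_force: [-0.0, 0.1, -4.0]
opening: 0.0343
```

```bash
python3 b.py
```

```text
[0.6104 0.1162 0.2104] B [0.606  0.1164 0.1066 1.    ] axis [0.015 0.001 1.   ]
[ 0.0033  0.0023 -0.0002]
```

>>> {"op": "step_arm", "data": {"steps": [[[255,0.003,0.002,0.004,0],[255,0.0015,0.001,0.006,0]]]}}

```text
time_s: 7.82
tool_pos: [0.6072, 0.1187, 0.1984]
tool_rot: [[-0.992, 0.117, 0.054], [0.117, 0.993, -0.013], [-0.055, -0.007, -0.998]]
contact_force: [0.9, 2.2, -2.7]
opening: 0.0342
```

```bash
python3 b.py
```

```text
[0.6072 0.1187 0.1984] B [0.603  0.119  0.0946 1.    ] axis [0.014 0.    1.   ]
[-0.  0.  0.]
```

>>> {"op": "step_arm", "data": {"steps": [[[255,0,0,0.003,0],[255,0,0,0.002,0]]]}}

```text
time_s: 7.98
tool_pos: [0.6069, 0.1188, 0.1954]
tool_rot: [[-0.992, 0.118, 0.053], [0.117, 0.993, -0.013], [-0.055, -0.006, -0.998]]
contact_force: [-6.4, -1.2, 17.6]
opening: 0.0348
```

```bash
python3 b.py
```

```text
[0.6069 0.1188 0.1954] B [0.6025 0.1192 0.0917 1.    ] axis [ 0.014 -0.     1.   ]
[-0.0005 -0.0001  0.    ]
```

Seated, with an upward contact force of 17.6 N. I'll open the fingers.

>>> {"op": "step_arm", "data": {"steps": [[[0,0,0,0,0],[0,0,0,0,0],[0,0,0,0,0],[0,0,0,0,0]]]}}

```text
time_s: 8.32
tool_pos: [0.6076, 0.1185, 0.1983]
tool_rot: [[-0.991, 0.117, 0.059], [0.117, 0.993, -0.013], [-0.06, -0.006, -0.998]]
contact_force: [0.2, 0.8, -0.1]
opening: 0.0584
```

>>> {"op": "step_arm", "data": {"steps": [[[0,0,0,0,0],[0,0,0,0,0],[0,0,0,-0.01,0],[0,-0.001,0,-0.03,0],[0,-0.001,0,-0.03,0],[0,-0.001,0,-0.015,0]]]}}

```text
time_s: 8.82
tool_pos: [0.6036, 0.1187, 0.282]
tool_rot: [[-0.992, 0.117, 0.046], [0.117, 0.993, -0.016], [-0.048, -0.01, -0.999]]
contact_force: [0.7, 0.5, 0.0]
opening: 0.0911
```

```bash
python3 - <<'E'
from h import *
T=toolT();print(T.round(3))
for cam,S in [('scene',None),('top',None),('wrist',None)]:
    im=bot.grab_frame(cam)[:,:,::-1].copy();cv2.imwrite(f'pics/{cam}5.png',im)
    if cam=='scene':
        W=np.eye(4)
        c=im.copy()
        for R,z,col in [(.018,.146,(0,0,255)),(.012,.146,(0,255,0)),(.038,.114,(255,0,0)),(.038,.092,(255,255,0))]:
            cv2.polylines(c,[proj(cam,circ([.603,.119],R,z)).astype(int)],True,col,1)
        u,v=proj(cam,[.6,.12,.12])[0].astype(int)
        A=[cv2.resize(k[v-45:v+45,u-45:u+45],None,fx=4.4,fy=4.4,interpolation=cv2.INTER_CUBIC) for k in (im,c)]
        cv2.imwrite('pics/s5.png',np.hstack(A))
print([(round(d['p'],2),np.round(d['location'],4)) for d in bot.place_of('pulley','scene')])
print([(round(d['p'],2),np.round(d['location'],4)) for d in bot.place_of('lever_grip','wrist')])
E
```

```text
[[-0.992  0.117  0.046  0.604]
 [ 0.117  0.993 -0.016  0.119]
 [-0.048 -0.01  -0.999  0.282]
 [ 0.     0.     0.     1.   ]]
[(0.85, array([ 0.5698, -0.4121, -0.0012])), (0.78, array([0.6012, 0.1162, 0.0948])), (0.7, array([ 0.6485, -0.1437,  0.0023])), (0.65, array([ 0.5383, -0.071 , -0.0042]))]
[(0.8, array([0.4964, 0.2431, 0.0519]))]
```

View pics/s5.png

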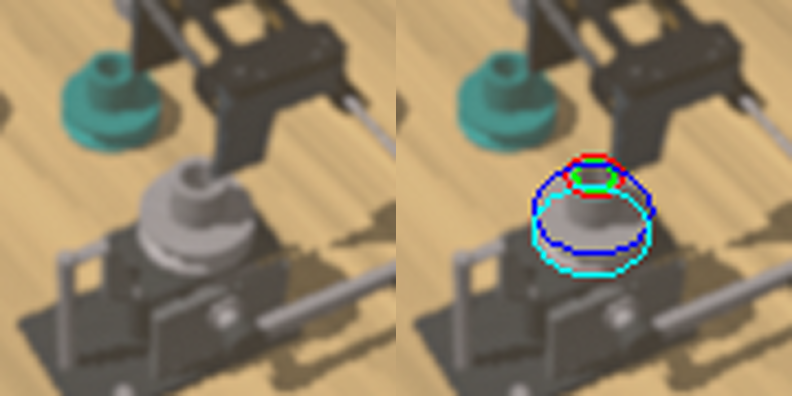

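View pics/wrist5.png

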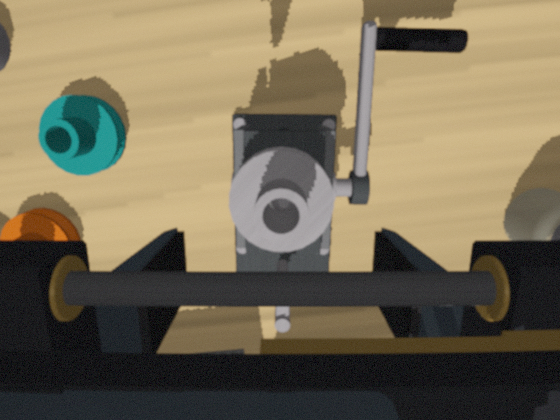

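The pulley sits flat on the seat, matching the overlay, and it's free. The grip shows at (422,40) in the wrist view. I'll move above it and turn a quarter turn.

>>> {"op": "step_arm", "data": {"steps": [[[0,0.028,0.026,0,0],[0,0.028,0.026,0,0],[0,0.028,0.026,0,0],[0,0.028,0.026,0,0],[0,0,0,0,0.12],[0,0,0,0,0.12],[0,0,0,0,0.12],[0,0,0,0,0.12],[0,0,0,0,0.12],[0,0,0,0,0.12]]]}}

```text
time_s: 9.9
tool_pos: [0.4918, 0.237, 0.2528]
tool_rot: [[-0.645, 0.764, 0.009], [0.763, 0.645, -0.03], [-0.029, -0.013, -0.999]]
contact_force: [-0.4, -0.3, -0.3]
opening: 0.0909
```

>>> {"op": "step_arm", "data": {"steps": [[[0,0,0,0,0.12],[0,0,0,0,0.12],[0,0,0,0,0.12],[0,0,0,0,0.12],[0,0,0,0,0.12],[0,0,0,0,0.12]]]}}

```text
time_s: 10.4
tool_pos: [0.487, 0.2349, 0.2417]
tool_rot: [[0.048, 0.999, -0.011], [0.998, -0.049, -0.04], [-0.041, -0.009, -0.999]]
contact_force: [0.1, 0.3, 0.3]
opening: 0.0909
```

```bash
cat > g.py <<'E'
from h import *
import sys
def rep(target=(.497,.2425,.055)):
    T=toolT();G=T@[0,0,.0595,1];d=np.array(target)-G[:3]
    s=bot.read_state()
    print('tcp',T[:3,3].round(4),'G',G[:3].round(4),'need(tool)',(T[:3,:3].T@d).round(4));print(T[:3,:3].round(3),np.round(s['joint_positions'],1),np.round(s['contact_force'],1));return T
E
python3 - <<'E'
from g import *
T=rep()
im=bot.grab_frame('wrist')[:,:,::-1].copy()
print([(round(d['p'],2),np.round(d['location'],4)) for d in bot.place_of('lever_grip','wrist')])
yaw=np.radians(-6.5);S=np.array([.603,.119]);R=np.array([[np.cos(yaw),-np.sin(yaw)],[np.sin(yaw),np.cos(yaw)]])
for sx in (-.129,-.12,-.111):
    P=[[*(S+R@[sx,y]),.055] for y in (.072,.108,.144)]
    cv2.polylines(im,[proj('wrist',P,T).astype(int)],False,(0,0,255) if sx==-.12 else (0,255,0),1)
cv2.imwrite('pics/w6.png',im)
E
```

```text
tcp [0.487  0.2349 0.2417] G [0.4863 0.2326 0.1823] need(tool) [0.0156 0.0113 0.1266]
[[ 0.048  0.999 -0.011]
 [ 0.998 -0.049 -0.04 ]
 [-0.041 -0.009 -0.999]] [25.4 18.  97.8 -2.  65.8 29. ] [0.1 0.3 0.3]
[(0.68, array([0.5016, 0.2454, 0.0543]))]
```

View pics/w6.png

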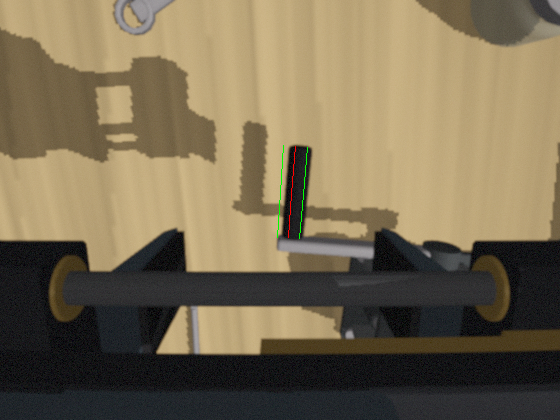

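The wrist view shows the black grip centred at (297,193). That is about 4 px (3 mm) to +x of the model line, so I take the grip as (.499,.240). Descending.

>>> {"op": "step_arm", "data": {"steps": [[[0,0.007,0.007,0.01,0],[0,0.005,0.006,0.02,0],[0,0,0,0.02,0.03],[0,0,0,0.015,0.03]]]}}

```text
time_s: 10.83
tool_pos: [0.5025, 0.2458, 0.1733]
tool_rot: [[0.092, 0.996, -0.006], [0.995, -0.092, -0.037], [-0.038, -0.003, -0.999]]
contact_force: [-0.8, -0.5, 0.1]
opening: 0.0912
```

```bash
python3 - <<'E'
from g import *
T=rep((.499,.2405,.055))
im=bot.grab_frame('wrist')[:,:,::-1].copy()
yaw=np.radians(-6.5);S=np.array([.603+.003,.119]);R=np.array([[np.cos(yaw),-np.sin(yaw)],[np.sin(yaw),np.cos(yaw)]])
for sx in (-.129,-.12,-.111):
    P=[[*(S+R@[sx,y]),.055] for y in (.072,.108,.144)]
    cv2.polylines(im,[proj('wrist',P,T).astype(int)],False,(0,0,255) if sx==-.12 else (0,255,0),1)
cv2.imwrite('pics/w7.png',im)
E
```

```text
tcp [0.5025 0.2458 0.1733] G [0.5021 0.2435 0.1139] need(tool) [-0.0011 -0.0027  0.059 ]
[[ 0.092  0.996 -0.006]
 [ 0.995 -0.092 -0.037]
 [-0.038 -0.003 -0.999]] [ 25.7  23.2 100.7  -2.1  57.3  32.1] [-0.8 -0.5  0.1]
```

View pics/w7.png

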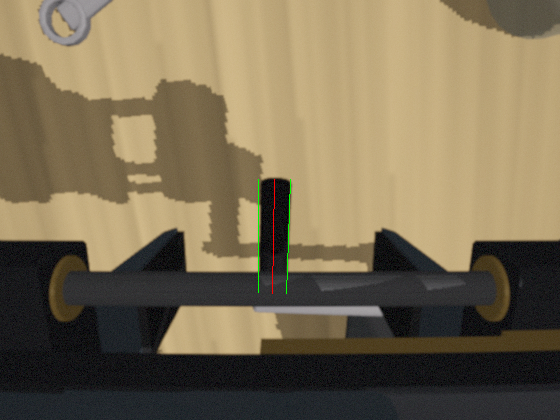

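The shifted model lies exactly on the grip at (275,237). I'll descend the rest of the way.

>>> {"op": "step_arm", "data": {"steps": [[[0,-0.001,-0.002,0.018,0],[0,0,-0.001,0.02,0.02],[0,0,0,0.015,0]]]}}

```text
time_s: 11.13
tool_pos: [0.499, 0.2435, 0.115]
tool_rot: [[0.105, 0.994, -0.009], [0.994, -0.105, -0.039], [-0.04, -0.005, -0.999]]
contact_force: [-0.2, -0.5, 0.1]
opening: 0.0914
```

```bash
python3 -c "
from g import *
rep((.499,.2405,.055))"
```

```text
tcp [0.499  0.2435 0.115 ] G [0.4984 0.2412 0.0555] need(tool) [-0.0006  0.0006  0.0006]
[[ 0.105  0.994 -0.009]
 [ 0.994 -0.105 -0.039]
 [-0.04  -0.005 -0.999]] [ 25.6  26.8 104.9  -2.3  49.8  33.2] [-0.2 -0.5  0.1]
```

>>> {"op": "step_arm", "data": {"steps": [[[255,0,0,0.001,0],[255,0,0,0.0012,0],[255,0,0,0.0012,0],[255,0,0,0.0012,0],[255,0,0,0.0012,0]]], "grip_force": 40}}

```text
time_s: 11.55
tool_pos: [0.4987, 0.2436, 0.1064]
tool_rot: [[0.097, 0.995, -0.014], [0.994, -0.097, -0.041], [-0.042, -0.01, -0.999]]
contact_force: [-0.4, 0.1, -0.0]
opening: 0.0608
```

```bash
python3 -c "
from g import *
rep((.499,.2405,.055))"
```

```text
tcp [0.4987 0.2436 0.1064] G [0.4978 0.2412 0.0469] need(tool) [-0.0009  0.0011 -0.008 ]
[[ 0.097  0.995 -0.014]
 [ 0.994 -0.097 -0.041]
 [-0.042 -0.01  -0.999]] [ 25.7  27.5 105.2  -2.3  49.   32.8] [-0.4  0.1 -0. ]
```

>>> {"op": "step_arm", "data": {"steps": [[[255,-0.001,0.001,-0.005,0],[255,0,0,-0.0015,0],[255,0,0,0,0]]]}}

```text
time_s: 11.8
tool_pos: [0.5007, 0.2432, 0.1153]
tool_rot: [[0.096, 0.995, -0.011], [0.995, -0.097, -0.039], [-0.04, -0.007, -0.999]]
contact_force: [0.6, -0.9, 0.1]
opening: 0.0409
```

```bash
python3 -c "
from g import *
rep((.499,.2405,.055))"
```

```text
tcp [0.5007 0.2432 0.1153] G [0.5001 0.2408 0.0558] need(tool) [-0.0004 -0.001   0.0008]
[[ 0.096  0.995 -0.011]
 [ 0.995 -0.097 -0.039]
 [-0.04  -0.007 -0.999]] [ 25.5  26.9 104.6  -2.3  50.   32.6] [ 0.6 -0.9  0.1]
```

>>> {"op": "step_arm", "data": {"steps": [[[255,0,0,0.001,0],[255,0,0,0.0005,0],[255,0,0,0.0005,0],[255,0,0,0,0]]]}}

```text
time_s: 12.13
tool_pos: [0.4994, 0.2434, 0.1145]
tool_rot: [[0.099, 0.995, -0.013], [0.994, -0.1, -0.038], [-0.039, -0.01, -0.999]]
contact_force: [-1.3, 0.6, 1.9]
opening: 0.0171
```

```bash
python3 -c "
from g import *
rep((.499,.2405,.055));print(bot.read_state()['opening'])"
```

```text
tcp [0.4994 0.2434 0.1145] G [0.4986 0.2412 0.0551] need(tool) [-0.0007  0.0005  0.0001]
[[ 0.099  0.995 -0.013]
 [ 0.994 -0.1   -0.038]
 [-0.039 -0.01  -0.999]] [ 25.5  27.  104.7  -2.1  50.   32.6] [-1.3  0.6  1.9]
0.0171230945853556
```

The lever is gripped, with an opening of 17 mm. I'll begin the arc.

>>> {"op": "step_arm", "data": {"steps": [[[255,-0.0005,0.0005,-0.012,0],[255,-0.0005,0.0017,-0.012,0],[255,-0.0005,0.0029,-0.0115,0],[255,-0.0005,0.004,-0.0115,0]]]}}

```text
time_s: 12.47
tool_pos: [0.5063, 0.2425, 0.1558]
tool_rot: [[0.108, 0.994, -0.025], [0.993, -0.109, -0.037], [-0.04, -0.021, -0.999]]
contact_force: [-0.7, 2.9, -8.5]
opening: 0.0172
```

```bash
cat > q.py <<'E'
from g import *
G0=np.array([.4986,.2412,.0551]);u=np.array([np.cos(np.radians(-6.5)),np.sin(np.radians(-6.5)),0]);v=np.array([-u[1],u[0],0])
C=G0+.12*u
def q(t=None):
    T=toolT();G=(T@[0,0,.0595,1])[:3];r=G-C;s=bot.read_state()
    a=np.arctan2(r[2],-r@u)
    print('q',a.round(3),'r',np.hypot(r[2],r@u).round(4),'lat',(r@v).round(4),'F',np.round(s['contact_force'],1),'open',round(s['opening'],4));print(T[:3,:3].round(3))
    for dq in ([.1,.2,.3,.4,.5] if t is None else [t-a]):
        tgt=C+.12*(-np.cos(a+dq)*u+np.sin(a+dq)*np.array([0,0,1]));print(round(a+dq,2),(T[:3,:3].T@(tgt-G)).round(4))
import sys
q(float(sys.argv[1]) if len(sys.argv)>1 else None)
E
python3 q.py
```

```text
q 0.348 r 0.121 lat -0.0002 F [-0.7  2.9 -8.5] open 0.0172
[[ 0.108  0.994 -0.025]
 [ 0.993 -0.109 -0.037]
 [-0.04  -0.021 -0.999]]
0.45 [-0.0002  0.0054 -0.0108]
0.55 [-0.0007  0.0109 -0.0215]
0.65 [-0.0011  0.0174 -0.0315]
0.75 [-0.0015  0.025  -0.0408]
0.85 [-0.0019  0.0334 -0.0494]
```

>>> {"op": "step_arm", "data": {"steps": [[[255,-0.0002,0.0054,-0.0112,0],[255,-0.0004,0.0057,-0.011,0],[255,-0.0004,0.0067,-0.0103,0],[255,-0.0004,0.0078,-0.0096,0],[255,-0.0004,0.0084,-0.009,0]]]}}

```text
time_s: 12.88
tool_pos: [0.5304, 0.2396, 0.1974]
tool_rot: [[0.117, 0.991, -0.063], [0.992, -0.12, -0.037], [-0.044, -0.059, -0.997]]
contact_force: [-6.6, 3.3, -5.8]
opening: 0.0168
```

```bash
python3 q.py
```

```text
q 0.736 r 0.1237 lat -0.0006 F [-6.6  3.3 -5.8] open 0.0168
[[ 0.117  0.991 -0.063]
 [ 0.992 -0.12  -0.037]
 [-0.044 -0.059 -0.997]]
0.84 [ 0.0004  0.0108 -0.0067]
0.94 [ 0.0001  0.0197 -0.0148]
1.04 [-0.0001  0.0293 -0.022 ]
1.14 [-0.0003  0.0395 -0.0282]
1.24 [-0.0005  0.0504 -0.0334]
```

>>> {"op": "step_arm", "data": {"steps": [[[255,0.0003,0.0108,-0.007,0],[255,-0.0002,0.0092,-0.008,0],[255,-0.0002,0.0098,-0.0073,0],[255,-0.0002,0.0104,-0.0063,0]]]}}

```text
time_s: 13.22
tool_pos: [0.5535, 0.2371, 0.2166]
tool_rot: [[0.12, 0.985, -0.124], [0.991, -0.126, -0.037], [-0.052, -0.119, -0.992]]
contact_force: [-13.4, 3.5, 3.6]
opening: 0.0172
```

```bash
python3 q.py
```

```text
q 0.958 r 0.1253 lat -0.0009 F [-13.4   3.5   3.6] open 0.0172
[[ 0.12   0.985 -0.124]
 [ 0.991 -0.126 -0.037]
 [-0.052 -0.119 -0.992]]
1.06 [ 0.0009  0.0129 -0.0036]
1.16 [ 0.0007  0.0229 -0.0102]
1.26 [ 0.0005  0.0335 -0.0158]
1.36 [ 0.0004  0.0446 -0.0203]
1.46 [ 0.0004  0.0562 -0.0236]
```

>>> {"op": "step_arm", "data": {"steps": [[[255,0.0006,0.0125,-0.005,0],[255,0.0,0.0105,-0.0062,0],[255,0.0,0.0105,-0.0055,0]]], "grip_force": 12}}

```text
time_s: 13.47
tool_pos: [0.5749, 0.2347, 0.2289]
tool_rot: [[0.118, 0.979, -0.168], [0.991, -0.126, -0.039], [-0.059, -0.161, -0.985]]
contact_force: [-8.4, 1.4, 4.4]
opening: 0.018
```

```bash
python3 q.py
```

```text
q 1.139 r 0.1268 lat -0.0013 F [-8.4  1.4  4.4] open 0.018
[[ 0.118  0.979 -0.168]
 [ 0.991 -0.126 -0.039]
 [-0.059 -0.161 -0.985]]
1.24 [ 0.0014  0.014  -0.0007]
1.34 [ 0.0013  0.0249 -0.0058]
1.44 [ 0.0012  0.0362 -0.0099]
1.54 [ 0.0012  0.0478 -0.0128]
1.64 [ 0.0013  0.0597 -0.0145]
```

>>> {"op": "step_arm", "data": {"steps": [[[255,0.001,0.013,-0.0005,0],[255,0.0,0.011,-0.0035,0]]]}}

```text
time_s: 13.63
tool_pos: [0.5915, 0.2335, 0.2322]
tool_rot: [[0.116, 0.975, -0.19], [0.991, -0.125, -0.039], [-0.062, -0.184, -0.981]]
contact_force: [-6.7, 0.6, 3.4]
opening: 0.0173
```

```bash
python3 q.py;python3 - <<'E'
from h import *
for cam in ['scene','wrist']:
    im=bot.grab_frame(cam)[:,:,::-1].copy()
    if cam=='scene':
        u,v=proj(cam,[.6,.17,.13])[0].astype(int);im=cv2.resize(im[v-55:v+55,u-70:u+70],None,fx=5,fy=5,interpolation=cv2.INTER_CUBIC)
    cv2.imwrite(f'pics/{cam}8.png',im)
E
```

```text
q 1.262 r 0.1246 lat -0.0008 F [-6.7  0.6  3.4] open 0.0173
[[ 0.116  0.975 -0.19 ]
 [ 0.991 -0.125 -0.039]
 [-0.062 -0.184 -0.981]]
1.36 [ 0.0009  0.013  -0.0011]
1.46 [ 0.0008  0.0243 -0.0052]
1.56 [ 0.0008  0.036  -0.0081]
1.66 [ 0.0008  0.0478 -0.0098]
1.76 [ 0.001   0.0598 -0.0103]
```

View pics/scene8.png

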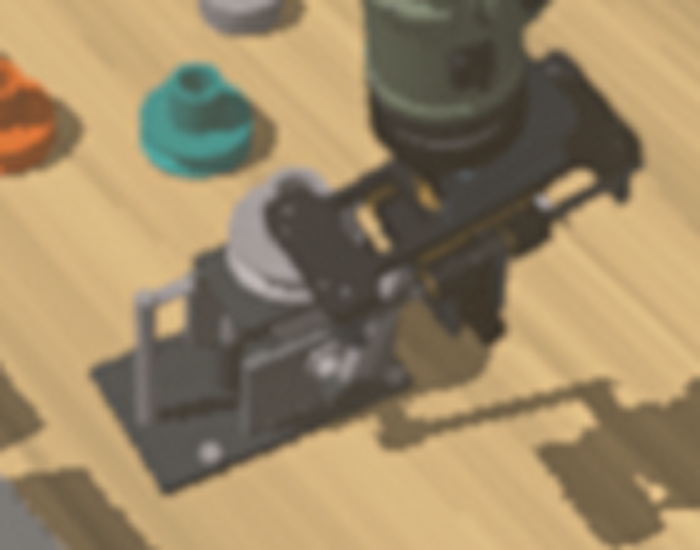

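View pics/wrist8.png

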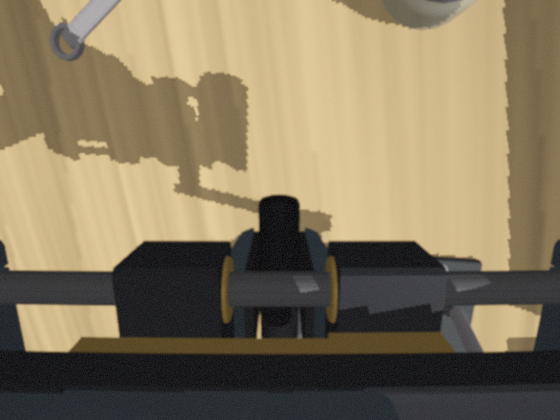

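The scene view shows the lever nearly up in the gripper, and the pulley on its seat clear of the gripper body. The wrist view shows the bar between the pads at (280,240). Last stretch of the arc.

>>> {"op": "step_arm", "data": {"steps": [[[255,0.0005,0.012,-0.001,0],[255,0.0,0.012,-0.0035,0]]]}}

```text
time_s: 13.9
tool_pos: [0.6106, 0.2313, 0.2364]
tool_rot: [[0.114, 0.973, -0.203], [0.991, -0.124, -0.04], [-0.064, -0.197, -0.978]]
contact_force: [-5.9, 0.5, -0.1]
opening: 0.0175
```

```bash
python3 q.py 1.571
```

```text
q 1.415 r 0.1246 lat -0.0008 F [-5.9  0.5 -0.1] open 0.0175
[[ 0.114  0.973 -0.203]
 [ 0.991 -0.124 -0.04 ]
 [-0.064 -0.197 -0.978]]
1.57 [ 0.001   0.0196 -0.0008]
```

>>> {"op": "step_arm", "data": {"steps": [[[255,0.0005,0.011,0,0],[255,0.0,0.007,-0.001,0]]]}}

```text
time_s: 14.07
tool_pos: [0.6253, 0.2296, 0.2376]
tool_rot: [[0.112, 0.971, -0.212], [0.992, -0.124, -0.04], [-0.065, -0.206, -0.976]]
contact_force: [-4.8, 1.0, -1.4]
opening: 0.0178
```

```bash
python3 q.py 1.571
```

```text
q 1.53 r 0.1245 lat -0.001 F [-4.8  1.  -1.4] open 0.0178
[[ 0.112  0.971 -0.212]
 [ 0.992 -0.124 -0.04 ]
 [-0.065 -0.206 -0.976]]
1.57 [0.0013 0.0059 0.0032]
```

>>> {"op": "step_arm", "data": {"steps": [[[255,0.0,0.004,0.0005,0]]], "grip_force": 20}}

```text
time_s: 14.15
tool_pos: [0.6278, 0.2293, 0.2375]
tool_rot: [[0.112, 0.97, -0.217], [0.992, -0.123, -0.039], [-0.065, -0.211, -0.975]]
contact_force: [-6.7, 1.6, 8.2]
opening: 0.0174
```

```bash
python3 q.py 1.571; python3 - <<'E'
from h import *
for i in range(6): bot.grab_frame('top')
E
python3 q.py 1.571;python3 - <<'E'
from h import *
for cam in ['scene','top']:
    im=bot.grab_frame(cam)[:,:,::-1].copy()
    cv2.imwrite(f'pics/{cam}9f.png',im)
    u,v=proj(cam,[.6,.17,.13])[0].astype(int);c=im.copy()
    for z,col in [(.106,(0,255,255)),(.092,(255,0,255))]:
        for R,h in [(.018,.054),(.038,.022),(.038,0)]:
            if z==.106: cv2.polylines(c,[proj(cam,circ([.603,.119],R,z+h)).astype(int)],True,col,1)
    A=[cv2.resize(k[v-50:v+50,u-50:u+50],None,fx=4,fy=4,interpolation=cv2.INTER_CUBIC) for k in (im,c)]
    cv2.imwrite(f'pics/{cam}9.png',np.hstack(A))
for t in ['pulley','lift_seat']:print(t,[(round(d['p'],2),np.round(d['location'],3)) for d in bot.place_of(t,'scene')])
E
```

```text
q 1.548 r 0.1244 lat -0.001 F [-6.7  1.6  8.2] open 0.0174
[[ 0.112  0.97  -0.217]
 [ 0.992 -0.123 -0.039]
 [-0.065 -0.211 -0.975]]
1.57 [0.0013 0.0037 0.0036]
q 1.546 r 0.1244 lat -0.001 F [-4.4  0.7  7.2] open 0.0177
[[ 0.112  0.97  -0.216]
 [ 0.992 -0.123 -0.04 ]
 [-0.065 -0.21  -0.976]]
1.57 [0.0013 0.004  0.0035]
pulley [(0.95, array([ 0.537, -0.069, -0.003])), (0.86, array([ 0.644, -0.14 ,  0.002])), (0.6, array([ 0.563, -0.413, -0.001])), (0.49, array([0.603, 0.115, 0.108]))]
lift_seat [(0.65, array([0.616, 0.23 , 0.053])), (0.61, array([0.605, 0.12 , 0.105]))]
```

View pics/scene9.png

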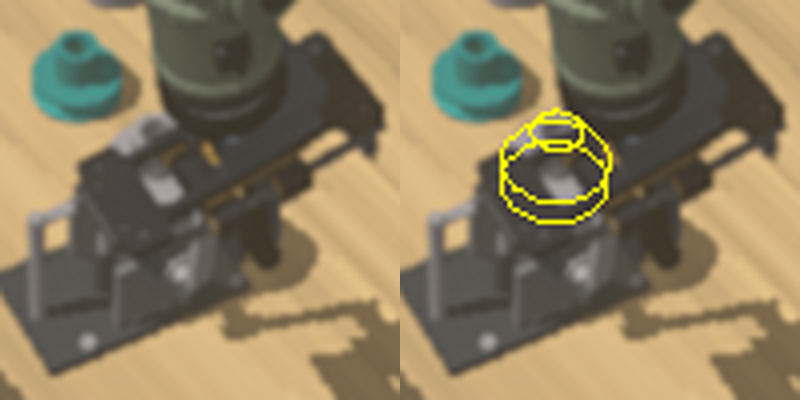

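View pics/top9.png

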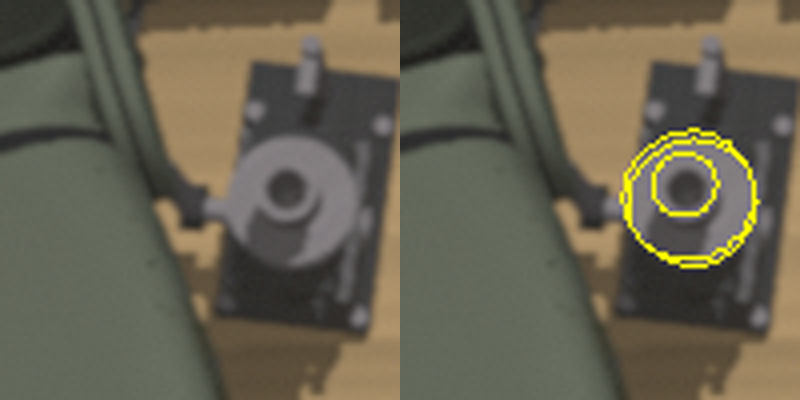

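Stable at q≈1.546 by kinematics. The top view shows the pulley at (290,200) in the crop, matching the lifted overlay. One small nudge towards upright, then a one-second stability check.

>>> {"op": "step_arm", "data": {"steps": [[[255,0.0,0.005,0.001,0]]]}}

```text
time_s: 14.73
tool_pos: [0.6298, 0.229, 0.2373]
tool_rot: [[0.111, 0.969, -0.221], [0.992, -0.123, -0.039], [-0.065, -0.214, -0.975]]
contact_force: [-5.8, 0.8, 11.6]
opening: 0.0176
```

```bash
python3 q.py 1.571; python3 - <<'E'
from h import *
for i in range(14): bot.grab_frame('top')
for t in ['pulley','collar','spray_can','screw_jar','offcut','tape_roll','driver','spanner']:print(t,[(round(d['p'],2),np.round(d['location'],3)) for d in bot.place_of(t,'top')][:4])
E
python3 q.py 1.571
```

```text
q 1.562 r 0.1242 lat -0.001 F [-5.8  0.8 11.6] open 0.0176
[[ 0.111  0.969 -0.221]
 [ 0.992 -0.123 -0.039]
 [-0.065 -0.214 -0.975]]
1.57 [0.0013 0.0019 0.0038]
pulley [(0.79, array([ 0.647, -0.144,  0.002])), (0.75, array([0.6  , 0.12 , 0.106])), (0.73, array([ 0.569, -0.408, -0.001])), (0.18, array([0.613, 0.225, 0.054]))]
collar [(0.64, array([ 0.442, -0.151, -0.   ]))]
spray_can [(0.64, array([ 0.741, -0.251, -0.001]))]
screw_jar [(0.49, array([ 0.678,  0.379, -0.   ]))]
offcut [(0.96, array([ 0.454, -0.352,  0.002])), (0.59, array([0.598, 0.119, 0.106]))]
tape_roll [(0.73, array([ 0.689, -0.413,  0.006]))]
driver [(0.69, array([ 0.455, -0.354, -0.   ])), (0.63, array([0.391, 0.032, 0.003])), (0.4, array([ 0.442, -0.15 , -0.   ]))]
spanner [(0.71, array([ 0.44 ,  0.42 , -0.001])), (0.41, array([0.615, 0.228, 0.055]))]
q 1.569 r 0.1242 lat -0.0011 F [-5.1 -0.2  9.6] open 0.0174
[[ 0.111  0.969 -0.219]
 [ 0.992 -0.123 -0.039]
 [-0.065 -0.213 -0.975]]
1.57 [0.0013 0.0011 0.004 ]
```

The lever is steady at q≈1.57, the pulley is at z≈0.106, and the bystanders haven't moved. Handing in.

```bash
python3 -c "
from station import bot
print(bot.hand_in())"
```

```text
the job is handed in; nothing more can be done
None
```

I set the grey steel pulley on the stand's pin, hub up and seated, with the lever still down, and let go of it. I then swung the lever up by its grip to upright and handed in while still holding it, about 16 s into the 64 s limit. No verdict was reported.

**Last checks before handing in:**
- **Lever:** the arm's pose put it at about 1.57 rad. It moved only 0.007 rad over roughly a second. The grip was set to 20 N and the fingers read 17.4 mm on the 18 mm bar.
- **Pulley:** the top-camera network put it at (0.600, 0.120, 0.106), about 3 mm from my seat estimate and at full lift height.
- **Bystanders:** all seven were within about 5 mm of where they started.

**What disagreed or was off:**
- **Tool tilt:** the tool leaned about 0.22 rad during the lever swing, because the bar turned the fingers with it.
- **Bar position:** the grasp point came out about 4 mm too far from the cam axis, so the bar probably sits that much nearer the fingertips.
- **Scene view:** at the end the gripper covered part of the pulley in the scene picture, so the final pulley check rests mainly on the top view.

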